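Press a pastille carton onto its base label

TASK

Slide the little vise's jaw all the way open by its brass knob, then lift the finished carton upright out of the vise and carry it to the label press. Set it squarely on the paper label on the spring plate and, still gripping it, press it down until the plate is level with the steel rim around it, not to the bottom of its travel. Finish while holding it pressed there, gripped and upright, so that the glue can take; leave the vise open and the other goods where they stand.

Things in the scene. Friction and masses are not known exactly. Their poses are not given: they have to be found in the camera images.
- vise: Small steel vise fixed to the worktop. Origin: underside, directly below the carton (within 4 mm). Base 90 x 190 x 12 mm (y -115 to +75 mm); the carton stands on it at z = 12 mm. Jaws 62 mm wide in x, tops at z = 40 mm: the fixed one at y 24.5 to 46.5 mm, the sliding one at y -24.5 to -70.5 mm when closed.
- vise_jaw (a joint): Travel of the sliding jaw in m: 0 = closed on the carton, 0.036 = fully open. It moves along the vise's -y axis against about 4 N of friction and stays where it is left.
- jaw_knob (a point): Centre of the top of the upright brass knob on the sliding jaw: a plain round post 16 mm in diameter, 36 mm tall above the jaw, its top 76 mm above the worktop. Closed, it lies 55 mm from the vise's origin along the vise's -y; it moves with the jaw. Axes as the vise's.
- carton: The finished carton, upright in the vise: green card carton 26 (x) x 48 (y) x 75 (z) mm, about 70 g. Origin: centre of its underside; z up. In the vise its axes are the vise's: the jaws close on its 48 mm width, its top 47 mm stands above them, and its two broad faces (26 mm apart along x) are free for the fingers.
- press: Label press fixed to the worktop: dark wooden housing 110 x 130 x 50 mm (x, y, z) with a flat steel rim on top, z = 50 mm, and a 54 x 74 mm opening in which the spring plate moves. Origin: centre of its underside, directly under the plate's centre.
- press_plate (a joint): How far the spring plate is pressed down, in m: 0 = at rest, its top 12 mm above the steel rim; 0.012 = level with the rim; 0.020 = bottomed. Pushing it takes about 1.5 N to start, 10 N at 0.012 and 15 N at 0.020 (0.7 N per mm); it springs back when released.
- plate_top (a point): Centre of the top of the spring plate (aluminium, 50 x 70 mm in x and y, a blank 28 x 50 mm paper label in its middle); 62 mm above the worktop at rest, sinks straight down with the plate. Axes as the press's: the carton's 48 mm width goes along y, its 26 mm along x (either way round).
- tin: Bystander: round tin 45 mm across, 19 mm high; origin under its centre.
- carton_spare: Bystander: a second, like carton (26 x 48 x 75 mm) standing free on the worktop, not in the vise; origin under its centre.
- packet: Bystander: flat packet 52 x 82 x 18 mm; origin under its centre.
- oval_tin: Bystander: oval tin 78 x 64 x 20 mm; origin under its centre.
- mug: Bystander: stoneware mug 94 mm high; origin under its centre.
Not all that is in view belongs to the job. Leave any black look-alike of the carton alone.

How it is judged:
By the outcome, as a careful person would: the job done as asked, in the order asked, and still so for the second after the job is handed in, while the arm keeps its last pose, push and grip.
It also fails if it takes over 45 s, if anything falls off the work surface, if the arm or the gripper's body presses on something with over 40 N, if the wrist force passes 120 N, or if a joint passes its speed limit or range.

ROBOT

A 7-joint arm with a two-finger parallel gripper is mounted at the origin on a cart in front of the work surface, level with it; the furniture and walls round the work are solid. World frame = base frame: x ahead of the robot, y to its left, z up, the work surface at z = 0. Lengths are in m, angles in rad, forces in N, time in s.
With the tool pointing down it reaches from about 0.4 to 0.9 m from the base axis. Payload 5.5 kg.
Tool frame: the origin (TCP) lies midway between the tips of the shut fingers; the grasp point (between the pads) lies 19 mm behind it (manip.grip_depth is the distance from the TCP to the grasp point, in m); z points along the fingers, y is the line along which they close (so a half turn about z gives the same grasp; the last joint's range is limited). The gripper opens to 92 mm and grips with 3 to 60 N. Pads are 19 mm wide; open, the fingers measure 130 mm over their backs; the gripper's body (75 mm by 190 mm) begins 47 mm behind the grasp point.
Start: joints at [-0.961, 0.501, -0.427, 1.55, 0.221, 1.138, -0.21], TCP at [0.221, 0.611, 0.194] pointing down, gripper open.
Joint ranges: [-2.88, 2.88], [-0.31, 2.03], [-1.54, 1.56], [0.2, 2.42], [-1.41, 4.55], [0.19, 2.02], [-2.57, 2.57]. Speed limits (rad/s): [2.57, 2.57, 3.14, 3.14, 3.14, 3.14, 3.14].

INTERFACE

Orientations are given as a unit quaternion [x, y, z, w].
In Python, from bench import manip, effector, viewer gives the robot as it stands. Calls block until the motion is done:
- manip.move_pose(position, orientation): joint-space move of the TCP to a pose.
- manip.servo_line(position, ori=None, vel=0.15): straight line of the TCP; ori=None keeps the orientation; vel is the mean speed in m/s.
- manip.movej(angles): joint-space move.
- effector.open_jaws() and effector.close(f_grip=None): open the fingers fully, or close them until they stop; f_grip is the grip in N (None keeps the last).
- manip.sleep(seconds).
- manip.solve_ik(position, orientation): joint angles nearest the present ones, or None.
- viewer.get_image(name): name is "scene" or "top"; returns the picture (400x640x3 uint8, red, green, blue); there is no depth.
- viewer.get_calibration(name): a dict with "vfov" (degrees; the focal length in pixels is half the picture's height over the tangent of half this angle, whatever the lens; pixels are square), "cx", "cy" (the principal point, pixels), "dist_coeffs" ([k1, k2, p1, p2, k3] as OpenCV has them; the pictures are not rectified), "eye" and "attitude" of the camera in the world. Camera axes: x right, y down, z forward; pixel columns grow to the right and rows downward; lengths in m; the calibration is good to about 2 mm. A picture is of the moment at which its call begins. get_calibration takes no time and is no camera call.
A pose or a line that the arm cannot do raises manip.PlanningError and nothing moves.
- manip.hand_in(): hands the job in; it is judged then, once.
Readings, each from a call of its own:
- manip.current_clock(): time.
- manip.current_q(): joint angles.
- manip.current_joint_velocities(): joint speeds.
- manip.current_tau(): joint torques, N m.
- manip.current_tool_pos(): TCP position.
- manip.current_tcp_rot(): TCP orientation.
- manip.current_force(): force on the tool from outside, world axes, zero at the start.
- manip.current_wrist_torque(): the same for the moment, N m.
- manip.current_finger_gap(): finger opening in m.
- manip.current_gripper_force(): force on a finger pad.
Only numpy, scipy, OpenCV 4.12 (cv2) and the standard library are available. Lean on these libraries where they do the work, as an engineer would, in place of code of your own. Each camera call takes 0.05 s, during which the arm holds its last target. There are 200 camera calls.

## Working session

There is one attempt and no reset: what is moved stays moved. The work goes in short steps, each a Python script; the robot and the scene stay as the last script left them, time stands still between calls to the robot, and variables do not carry over. Pictures are saved under pics/ and viewed, at most 10 in all, crops included, and the job is handed in when it is done.

```bash
mkdir -p pics; ls; python3 - <<'E'
from bench import manip, effector, viewer
import cv2
for n in("scene","top"):
    cv2.imwrite(f"pics/{n}0.png",viewer.get_image(n)[:,:,::-1]); print(n,viewer.get_calibration(n))
print(manip.current_tool_pos(),manip.current_tcp_rot(),manip.current_clock())
E
```

```text
pics
scene {'vfov': 54.95430191613508, 'cx': 321.9800808436006, 'cy': 192.4843865440547, 'dist_coeffs': array([0.01173489, 0.        , 0.        , 0.        , 0.        ]), 'eye': array([-0.37933171,  0.70600859,  0.59869703]), 'attitude': array([-0.42485147,  0.74342701, -0.45423727,  0.24593904])}
top {'vfov': 47.168492860777135, 'cx': 322.1440867812406, 'cy': 200.6017554609556, 'dist_coeffs': array([-0.08457841,  0.        ,  0.        ,  0.        ,  0.        ]), 'eye': array([0.39659912, 0.18873427, 1.2845893 ]), 'attitude': array([ 0.71113309, -0.7017433 ,  0.03253931, -0.02805825])}
[0.220739   0.61061118 0.19276784] [ 1.72514349e-01  9.85006597e-01 -8.78674161e-04 -1.78367898e-04] 0.1
```

View pics/scene0.png

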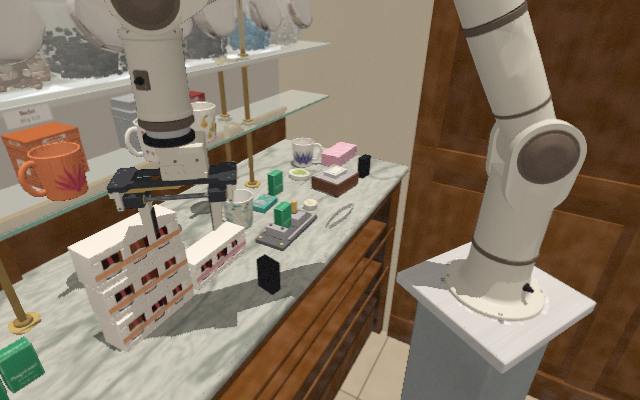

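View pics/top0.png

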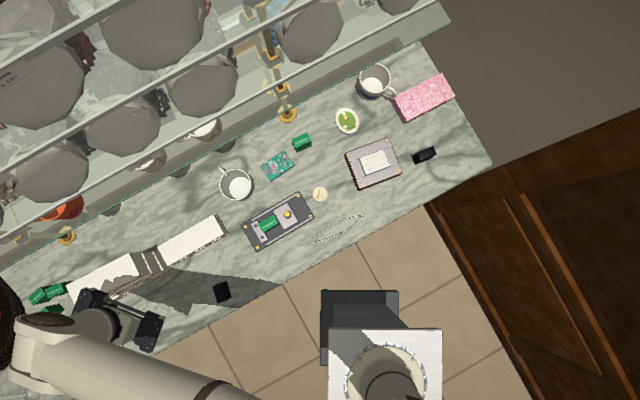

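Scene view: green carton in the vise at (283,214), a spare at (275,182) standing free, press at (335,178). In the top view the vise is at (278,220), the press at (373,163) and the spare at (302,142). Black look-alikes are at top (222,291) and (424,155). Next I'll enlarge a top crop to confirm.

```bash
cat > h.py <<'E'
import numpy as np, cv2
from scipy.spatial.transform import Rotation as R
from bench import manip, effector, viewer
def ray(n,px):
    c=viewer.get_calibration(n); f=200/np.tan(np.radians(c["vfov"])/2)
    K=np.array([[f,0,c["cx"]],[0,f,c["cy"]],[0,0,1]])
    p=cv2.undistortPoints(np.array(px,float).reshape(-1,1,2),K,c["dist_coeffs"]).reshape(-1,2)
    return c["eye"],R.from_quat(c["attitude"]).apply(np.c_[p,np.ones(len(p))])
def onz(n,px,z):
    e,d=ray(n,px); return e+d*((z-e[2])/d[:,2])[:,None]
def topix(n,P):
    c=viewer.get_calibration(n); f=200/np.tan(np.radians(c["vfov"])/2)
    K=np.array([[f,0,c["cx"]],[0,f,c["cy"]],[0,0,1]])
    Ri=R.from_quat(c["attitude"]).inv()
    return cv2.projectPoints(np.array(P,float).reshape(-1,1,3),Ri.as_rotvec(),-Ri.apply(c["eye"]),K,c["dist_coeffs"])[0].reshape(-1,2)
E
python3 - <<'E'
from h import *
im=cv2.imread("pics/top0.png"); s=cv2.imread("pics/scene0.png")
cv2.imwrite("pics/topcrop.png",cv2.resize(im[120:260,235:425],None,fx=4.2,fy=4.2,interpolation=cv2.INTER_CUBIC))
cv2.imwrite("pics/scrop.png",cv2.resize(s[135:255,230:390],None,fx=5,fy=5,interpolation=cv2.INTER_CUBIC))
print(onz("top",[[268,222],[287,214],[373,163],[302,142],[320,194],[222,291],[287,115],[235,187]],0.07))
E
```

```text
[[0.44212468 0.32454247 0.07      ]
 [0.46406416 0.27452861 0.07      ]
 [0.60425787 0.04641769 0.07      ]
 [0.65872884 0.23803333 0.07      ]
 [0.51859983 0.18765118 0.07      ]
 [0.2586554  0.44217187 0.07      ]
 [0.73276491 0.28006223 0.07      ]
 [0.53434527 0.41508388 0.07      ]]
```

View pics/topcrop.png

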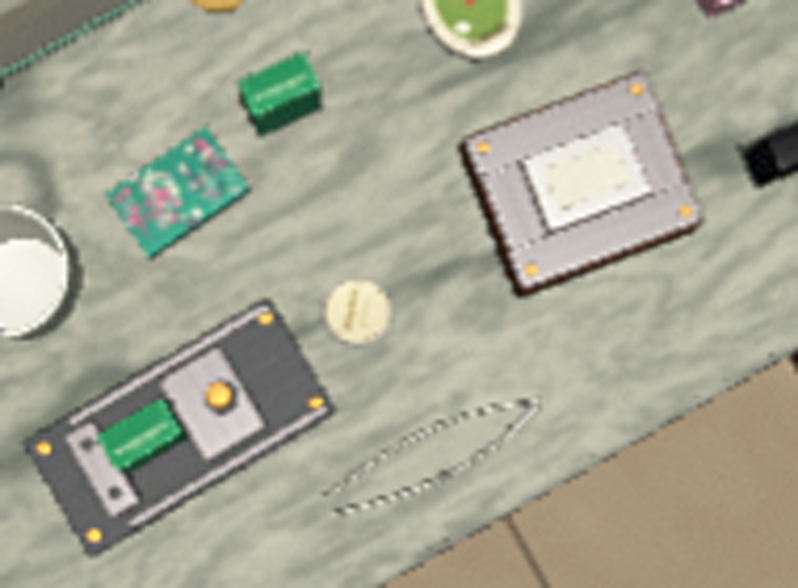

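View pics/scrop.png

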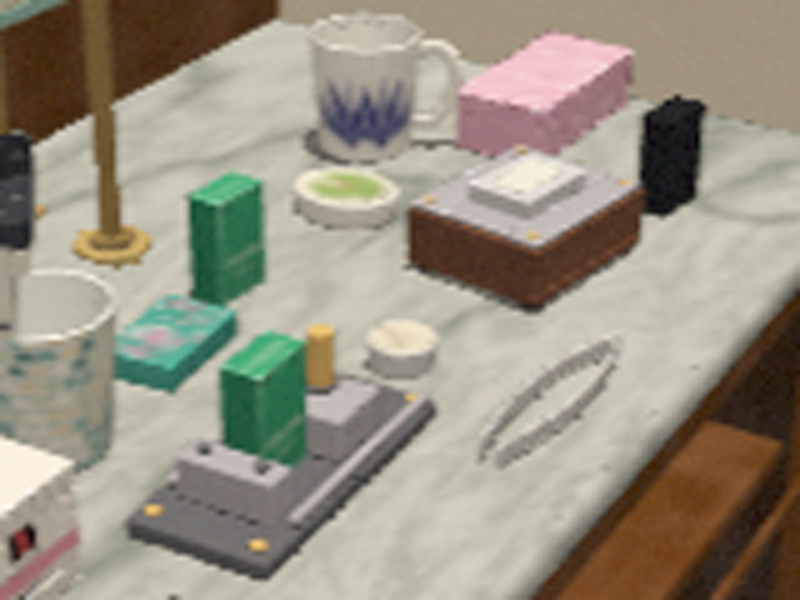

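Candidates: the green carton clamped between the jaws, top (268,222) / scene (283,214), and the spare green carton, top (302,142) / scene (275,182), standing free behind the packet. The one in the vise is meant, and the crops confirm it. They also show its jaw with the brass knob at top (287,214). The rest are black decoys. Now I'll measure.

```bash
cat > meas.py <<'E'
from h import *
def blobs(im,lo,hi,amin=2):
    m=cv2.inRange(cv2.cvtColor(im,cv2.COLOR_BGR2HSV),lo,hi)
    n,l,s,c=cv2.connectedComponentsWithStats(m)
    return [(c[i].round(2).tolist(),int(s[i,4])) for i in range(1,n) if s[i,4]>=amin],l
if __name__=="__main__":
    im=cv2.imread("pics/top0.png"); sc=cv2.imread("pics/scene0.png")
    for nm,I,(x0,y0,x1,y1) in(("top",im,(235,120,425,260)),("scene",sc,(250,160,370,250))):
        b,_=blobs(I,(12,120,120),(26,255,255)); print(nm,"brass",[q for q in b if x0<q[0][0]<x1 and y0<q[0][1]<y1])
        b,_=blobs(I,(65,120,40),(85,255,255),20); print("green",[q for q in b if x0<q[0][0]<x1 and y0<q[0][1]<y1])
    # bright green = top faces
    b,_=blobs(im,(65,120,105),(85,255,255),20); print("greentop",[q for q in b if 235<q[0][0]<425])
    m=cv2.inRange(cv2.cvtColor(im,cv2.COLOR_BGR2HSV),(0,0,215),(180,50,255)); n,l,s,c=cv2.connectedComponentsWithStats(m)
    for i in range(1,n):
        if s[i,4]>50 and 345<c[i][0]<400 and 130<c[i][1]<190:
            r=cv2.minAreaRect(np.argwhere(l==i)[:,::-1].astype(np.float32)); print("white",r,s[i,4]); print(onz("top",cv2.boxPoints(r),.062))
E
python3 meas.py
```

```text
top brass [([346.5, 120.5], 2), ([386.0, 140.75], 4), ([349.5, 154.5], 4), ([397.67, 169.67], 3), ([361.0, 183.5], 2), ([298.0, 195.5], 6), ([286.69, 213.55], 29), ([309.8, 215.4], 5), ([245.0, 226.0], 9), ([257.0, 247.0], 8)]
green [([301.34, 141.89], 195), ([279.98, 163.09], 92), ([272.96, 176.09], 46), ([268.43, 223.31], 174)]
scene brass [([252.27, 183.4], 63), ([293.5, 205.74], 46), ([260.0, 236.75], 4), ([363.36, 239.27], 11), ([281.2, 243.6], 5), ([358.33, 246.67], 3)]
green [([274.55, 182.67], 249), ([264.82, 206.62], 114), ([282.65, 214.65], 288)]
greentop [([300.56, 139.99], 133), ([279.84, 162.93], 90), ([272.87, 176.09], 45), ([267.87, 222.82], 150)]
white ((374.513671875, 161.36985778808594), (17.439130783081055, 25.280887603759766), 69.44395446777344) 436
[[0.61972878 0.08180691 0.062     ]
 [0.64518075 0.01753437 0.062     ]
 [0.60059873 0.00092703 0.062     ]
 [0.57537826 0.06504583 0.062     ]]
```

```bash
cat > loc.py <<'E'
from h import *
def wc(I,p,r=4):
    x,y=np.round(p).astype(int); w=I[y-r:y+r+1,x-r:x+r+1].astype(float); w=w[:,:,2]-w[:,:,0]
    w=np.clip(w-np.median(w)-15,0,None); g=np.mgrid[-r:r+1,-r:r+1]
    return [x+(w*g[1]).sum()/w.sum(), y+(w*g[0]).sum()/w.sum()]
def deg(v): return np.degrees(np.arctan2(v[1],v[0]))
if __name__=="__main__":
    I=cv2.imread("pics/top0.png")
    P=onz("top",[wc(I,p) for p in [(386,140.7),(349.5,154.5),(397.7,169.7),(361,183.5)]],.05)
    print("press",P.mean(0),"size",np.linalg.norm(P[0]-P[1]),np.linalg.norm(P[0]-P[2]),"ydir",deg(P[1]-P[0]),deg(P[3]-P[2]),"xdir",deg(P[0]-P[2]),deg(P[1]-P[3]))
    V=onz("top",[wc(I,p) for p in [(298,195.5),(309.8,215.4),(245,226),(257,247)]],.012)
    print("vise base c",V.mean(0),"size",np.linalg.norm(V[0]-V[1]),np.linalg.norm(V[0]-V[2]),"ydir",deg(V[2]-V[0]),deg(V[3]-V[1]),deg(V[0]-V[1]),deg(V[2]-V[3]))
    y=V[2]+V[3]-V[0]-V[1]; y/=np.linalg.norm(y); o=V.mean(0)+.02*y; print("origin",o,"knob pred",o-.055*y)
    k=onz("top",[wc(I,(286.7,213.5),6)],.076); k2=onz("top",[(286.69,213.55)],.07); print("knob",k,k2)
    print("carton top",onz("top",[(267.87,222.82)],.087))
    S=cv2.imread("pics/scene0.png"); print("scene pred knob top/mid",topix("scene",[k[0],k[0]-[0,0,.018]]),"obs mid 293.5,205.74")
    c=onz("top",[(267.87,222.82)],.087)[0]; print("scene carton ctr pred",topix("scene",[c-[0,0,.0235]]),"obs 282.65 214.65")
    print("scene base screws",topix("scene",V))
E
python3 loc.py
```

```text
press [0.60976283 0.04214459 0.05      ] size 0.10785467954124263 0.08619575658956755 ydir 111.77764549855388 111.81672933300506 xdir 21.871756704103742 21.54083926712419
vise base c [0.44758559 0.30502676 0.012     ] size 0.06521239311511286 0.16994493772134217 ydir 121.26577659757282 121.72999906629205 31.450516729322977 31.160909524215445
origin [0.43713617 0.3220799  0.012     ] knob pred [0.46587205 0.27518375 0.012     ]
knob [[0.46490431 0.27514792 0.076     ]] [[0.46524881 0.27537484 0.07      ]]
carton top [[0.43933919 0.3229345  0.087     ]]
scene pred knob top/mid [[293.64798708 199.6330704 ]
 [293.73726559 205.2066615 ]] obs mid 293.5,205.74
scene carton ctr pred [[282.40405115 211.78528766]] obs 282.65 214.65
scene base screws [[293.07919566 208.5086993 ]
 [312.01990781 213.9538866 ]
 [259.91938291 236.37876273]
 [280.92459415 243.48637315]]
```

```bash
cat >> h.py <<'E'
def ori(xdeg,flip=0):
    a=np.radians(xdeg+180*flip); y=np.array([np.cos(a),np.sin(a),0]); z=np.array([0,0,-1.]); 
    return R.from_matrix(np.c_[np.cross(y,z),y,z]).as_quat()
VX=31.4; PX=21.75
vy=np.array([np.cos(np.radians(VX+90)),np.sin(np.radians(VX+90)),0])
KN=np.array([.4652,.2752,0]); CO=KN+.055*vy+[.0004,0,0]; PR=np.array([.6099,.0419,0])
E
python3 - <<'E'
from h import *
print(CO, manip.grip_depth, "start rot y dir",R.from_quat(manip.current_tcp_rot()).as_matrix()[:,1])
for f in(0,1):
    for p,a,z in((KN,VX,.047),(KN-.037*vy,VX,.047),(CO,VX,.041),(CO,VX,.2),(PR,PX,.2),(PR,PX,.079)):
        q=manip.solve_ik((p+[0,0,z]).tolist(),ori(a,f).tolist()); print(f,None if q is None else np.round(q,2))
E
```

```text
[0.43694447 0.32214529 0.        ] 0.0188 start rot y dir [ 0.33985523  0.94047605 -0.00179254]
0 [-0.41  0.48 -0.21  1.94  0.15  0.73 -0.16]
0 [-0.36  0.48 -0.19  1.94  0.13  0.73 -0.08]
0 [-0.51  0.49 -0.22  1.94  0.16  0.72 -0.27]
0 [-0.48  0.28 -0.24  1.82  0.08  1.05 -0.21]
0 [-0.12  0.39  0.01  1.66 -0.01  1.09  0.27]
0 [-0.12  0.53  0.01  1.76 -0.    0.86  0.27]
1 [-1.48  1.02  1.35  1.98 -1.11  1.18 -2.25]
1 [-1.41  1.02  1.35  1.97 -1.11  1.19 -2.19]
1 [-0.05  0.64 -0.82  1.93  0.62  0.85  2.49]
1 [ 0.26  0.61 -1.3   1.8   0.62  1.23  2.47]
1 [-0.96  0.8   1.36  1.69 -0.81  1.34 -2.21]
1 [-0.94  1.04  1.35  1.78 -1.07  1.28 -2.05]
```

```bash
python3 - <<'E'
from h import *
o=ori(VX).tolist(); P=lambda p,z:(p+[0,0,z]).tolist()
p=manip.current_tool_pos(); manip.servo_line([p[0],p[1],.22],vel=.2)
manip.servo_line(P(KN,.2),o,vel=.25)
manip.servo_line(P(KN,.048),vel=.15)
print(manip.current_force(),manip.current_clock())
effector.close(f_grip=20)
print("gap",manip.current_finger_gap(),manip.current_gripper_force(),manip.current_force(),manip.current_tool_pos())
for d in(.03,.035,.0375):
    manip.servo_line(P(KN-d*vy,.048),vel=.06); print(d,"F along -y",-np.dot(manip.current_force(),vy),manip.current_finger_gap(),np.dot(KN-manip.current_tool_pos(),vy))
print(manip.current_clock())
cv2.imwrite("pics/top1.png",viewer.get_image("top")[:,:,::-1])
cv2.imwrite("pics/scene1.png",viewer.get_image("scene")[:,:,::-1])
E
```

```text
[-0.64583123  0.14199852  1.12574586] 3.3583
gap 0.0006945121220513134 0.0 [0.07324667 0.17536945 0.15420541] [0.46520256 0.27520337 0.04799581]
0.03 F along -y 0.10385659163000815 0.00020326563168784038 0.030110757841702147
0.035 F along -y -0.48454104370470596 0.0006091057283116139 0.035200939921357005
0.0375 F along -y 0.26146206654763016 0.0004691872498940906 0.037595836956672166
5.95
```

```bash
python3 - <<'E'
import cv2,numpy as np
a=cv2.imread("pics/scene1.png")[120:260,200:390]; b=cv2.imread("pics/top1.png")[140:260,220:380]
cv2.imwrite("pics/c1.png",np.vstack([cv2.resize(a,(570,420),interpolation=2)[60:,:],np.zeros((4,570,3),np.uint8),cv2.resize(b,(570,428),interpolation=2)])[:600])
cv2.imwrite("pics/c1.png",np.hstack([cv2.resize(a,(400,295),interpolation=2),cv2.resize(b,(393,295),interpolation=2)]))
E
```

```text
(no output)
```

View pics/c1.png

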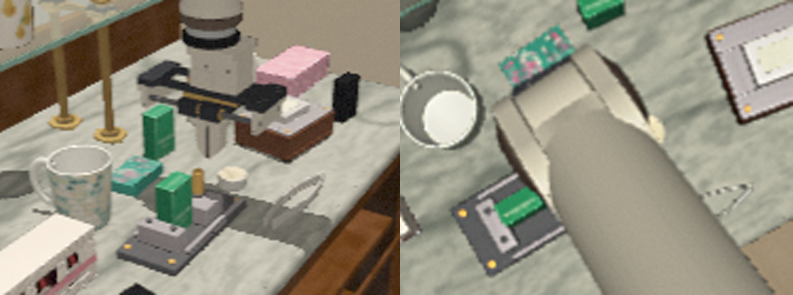

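The picture shows the shut fingertips ending clear of the knob, at about scene (300,194). The jaw and carton haven't moved. I'll compare the projected TCP with what the camera sees.

```bash
python3 - <<'E'
from h import *
t=manip.current_tool_pos(); m=R.from_quat(manip.current_tcp_rot()).as_matrix()
print(t,m.round(3),manip.current_finger_gap())
print("scene now",topix("scene",[t,t-m[:,2]*.0188,KN+[0,0,.076]]),"top",topix("top",[t]))
print("start scene",topix("scene",[[.2207,.6106,.1928]]))
d=cv2.absdiff(cv2.imread("pics/scene0.png"),cv2.imread("pics/scene1.png")).max(2)
a=cv2.imread("pics/scene1.png")[150:230,255:345]; cv2.imwrite("pics/c2.png",cv2.resize(a,None,fx=7,fy=7,interpolation=2))
E
```

```text
[0.48469928 0.24323512 0.04799651] [[-0.521  0.854 -0.   ]
 [ 0.854  0.521  0.   ]
 [ 0.    -0.    -1.   ]] 0.00046911686294753125
scene now [[300.37356658 202.60255026]
 [300.33537568 196.9388416 ]
 [293.58273422 199.59295185]] top [[299.27266899 207.0010392 ]]
start scene [[188.39723402 244.45484932]]
```

View pics/c2.png

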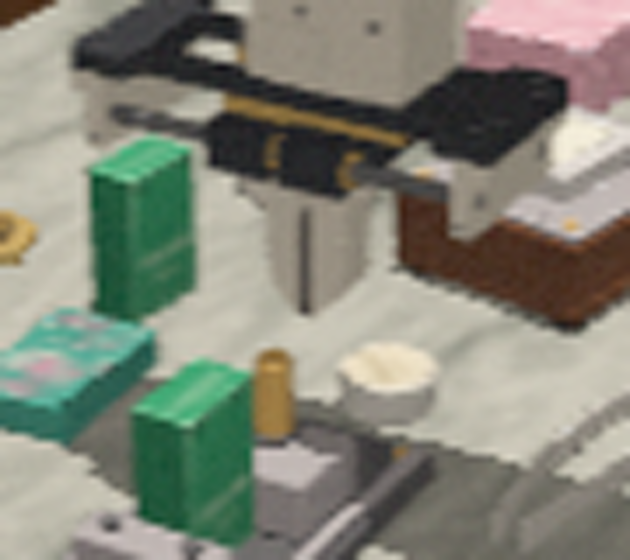

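```bash
python3 - <<'E'
from h import *
t=manip.current_tool_pos()
for z in(.048,.055,.06,.065,.07,.08): 
    d=onz("scene",[(298.6,194.6)],z)[0]-t; print(z,d.round(4),"vise x,y",d@[np.cos(np.radians(VX)),np.sin(np.radians(VX)),0],d@vy)
# start pose view of the gripper for comparison
print("start TCP px top",topix("top",[[.2207,.6106,.1928]]))
manip.servo_line([t[0],t[1],.13],vel=.15)
effector.open_jaws()
cv2.imwrite("pics/scene2.png",viewer.get_image("scene")[:,:,::-1])
t=manip.current_tool_pos(); print(t,topix("scene",[t]))
print(manip.current_clock())
E
```

```text
0.048 [ 0.0462 -0.0188  0.    ] vise x,y 0.029595225623048768 -0.0401172692715989
0.055 [ 0.0346 -0.0127  0.007 ] vise x,y 0.022909406157162603 -0.028864249154204748
0.06 [ 0.0263 -0.0083  0.012 ] vise x,y 0.018133820824386623 -0.020826377641780226
0.065 [ 0.0181 -0.004   0.017 ] vise x,y 0.013358235491610967 -0.012788506129356033
0.07 [0.0098 0.0004 0.022 ] vise x,y 0.008582650158835064 -0.004750634616931492
0.08 [-0.0067  0.0092  0.032 ] vise x,y -0.0009685205067166023 0.011325108407917176
start TCP px top [[140.86578095 311.0370435 ]]
[0.48469003 0.24323075 0.13000822] [[300.20428942 177.22525171]]
8.2583
```

The evidence fits the fingertips sitting about 25 mm higher than reported. The fingers open clear of the jaw's sides (±46 mm against ±31), so I'll go lower at the knob and let the closing gap tell: 16 mm means knob, 62 mm means jaw sides.

```bash
python3 - <<'E'
from h import *
P=lambda p,z:(p+[0,0,z]).tolist()
manip.servo_line(P(KN,.13),vel=.2); 
manip.servo_line(P(KN,.05),vel=.2)
for z in(.042,.034,.026):
    manip.servo_line(P(KN,z),vel=.1); f=manip.current_force(); print(z,f.round(2))
    if np.linalg.norm(f)>6: break
effector.close(f_grip=15)
print("gap",manip.current_finger_gap(),manip.current_gripper_force(),manip.current_force(),manip.current_tool_pos(),manip.current_clock())
cv2.imwrite("pics/scene3.png",viewer.get_image("scene")[:,:,::-1])
a=cv2.imread("pics/scene3.png")[140:250,230:345]; b=cv2.imread("pics/scene2.png")[120:230,230:345]
cv2.imwrite("pics/c3.png",np.hstack([cv2.resize(i,(400,383),interpolation=2) for i in(a,b)]))
E
```

```text
0.042 [-0.93 -0.69  0.01]
0.034 [ 0.31 -0.21 -0.6 ]
0.026 [-0.36  0.57  0.14]
gap 0.0155524558583574 14.99969869852066 [-2.24693555 -2.30891495  4.10271134] [0.46425941 0.27459709 0.02586461] 11.0583
```

View pics/c3.png

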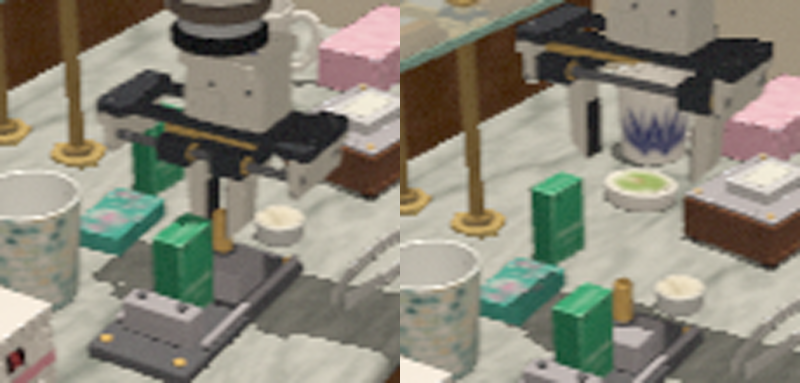

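The left half shows the fingers straddling the brass knob (gap 15.6 mm), so the vertical offset is confirmed. Pulling it open now.

```bash
python3 - <<'E'
from h import *
t0=manip.current_tool_pos(); z=.026; effector.close(f_grip=22)
for d in(.012,.024,.031,.034,.036,.0375,.039,.0405):
    p=KN-d*vy; manip.servo_line([p[0],p[1],z],vel=.08); f=manip.current_force(); print(d,"Fy",round(f@vy,2),f.round(1),"gap",round(manip.current_finger_gap(),4),"moved",round((KN-manip.current_tool_pos())@vy,4))
    if f@vy>16: break
print(manip.current_clock())
E
```

```text
0.012 Fy 0.94 [-5.5 -2.3  5.1] gap 0.0156 moved 0.0121
0.024 Fy -0.18 [-5.  -3.3  4.8] gap 0.0152 moved 0.0242
0.031 Fy 0.28 [-4.6 -2.5  3.8] gap 0.0153 moved 0.0307
0.034 Fy 2.99 [-6.2 -0.3  4. ] gap 0.0153 moved 0.033
0.036 Fy 2.8 [-6.6 -0.7  4.5] gap 0.0148 moved 0.0347
0.0375 Fy 4.09 [-5.8  1.3  5.1] gap 0.0154 moved 0.036
0.039 Fy 5.32 [-6.7  2.2  5.2] gap 0.0152 moved 0.036
0.0405 Fy 9.09 [-9.4  4.9  5. ] gap 0.0154 moved 0.0361
13.425
```

The jaw stopped at 36.0 mm with the force rising, so it is fully open. Next I'll release it and fetch the carton.

```bash
python3 - <<'E'
from h import *
P=lambda p,z:(p+[0,0,z]).tolist()
p=manip.current_tool_pos(); effector.open_jaws()
manip.servo_line([p[0],p[1],.10],vel=.25)
q=viewer.get_image("scene")[:,:,::-1]; cv2.imwrite("pics/scene4.png",q)
from meas import blobs
b,_=blobs(q.copy(),(12,120,120),(26,255,255),5); print([x for x in b if 285<x[0][0]<320 and 180<x[0][1]<215],"pred mid",topix("scene",[KN-.036*vy+[0,0,.058]]), manip.current_force())
C=CO+np.array([-.0008,-.0005,0])
manip.servo_line(P(C,.10),vel=.2)
for z in(.05,.03,.016):
    manip.servo_line(P(C,z),vel=.15); f=manip.current_force(); print(z,f.round(2))
    if np.linalg.norm(f)>6: break
effector.close(f_grip=15)
print("gap",manip.current_finger_gap(),manip.current_force().round(2),manip.current_tool_pos(),manip.current_clock())
s=viewer.get_image("scene")[:,:,::-1]; t=viewer.get_image("top")[:,:,::-1]
cv2.imwrite("pics/c4.png",np.hstack([cv2.resize(s[140:250,230:345],(400,383),interpolation=2),cv2.resize(t[160:270,230:345],(400,383),interpolation=2)]))
cv2.imwrite("pics/scene5.png",s)
E
```

```text
[([299.85, 200.65], 48)] pred mid [[300.09944039 199.80823076]] [ 0.43711263  0.16596918 -1.11007964]
0.05 [0.33 0.07 0.37]
0.03 [-0.28  0.37 -0.1 ]
0.016 [0.35 0.76 0.24]
gap 0.026102638059509558 [ 0.28  0.56 -0.84] [0.43625107 0.32172116 0.01601229] 17.8583
```

View pics/c4.png

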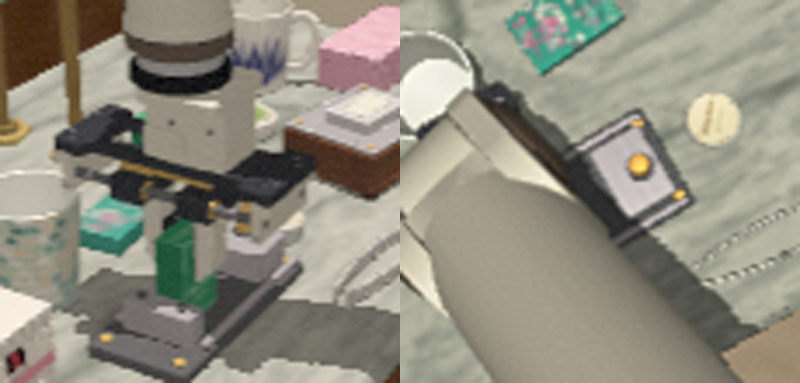

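The carton is gripped (gap 26.1 mm), and the knob sits at the predicted fully open position. The carton stands on the vise base, so its underside is at z = 0.012 when the TCP reads 0.016. That gives underside = reading − 0.004. Now I'll lift and carry it.

```bash
cat >> h.py <<'E'
T=np.array([.6093,.0415,0])
E
python3 - <<'E'
from h import *
P=lambda p,z:(p+[0,0,z]).tolist()
effector.close(f_grip=40); p=manip.current_tool_pos()
manip.servo_line([p[0],p[1],.115],vel=.12); print("lift",manip.current_finger_gap(),manip.current_force().round(2),manip.current_tool_pos())
manip.servo_line(P(T,.115),ori(PX).tolist(),vel=.15)
manip.servo_line(P(T,.074),vel=.1)
print(manip.current_tool_pos(),manip.current_force().round(2),manip.current_finger_gap(),manip.current_clock())
s=viewer.get_image("scene")[:,:,::-1]; t=viewer.get_image("top")[:,:,::-1]
cv2.imwrite("pics/scene6.png",s)
cv2.imwrite("pics/c5.png",np.hstack([cv2.resize(s[125:205,280:375],(475,400),interpolation=2),cv2.resize(t[120:240,250:430],(320,213),interpolation=2)[:400] if 0 else cv2.resize(t[110:240,260:365],(323,400),interpolation=2)]))
E
```

```text
lift 0.025999569818870662 [ 0.02  0.48 -0.64] [0.43554703 0.32116095 0.11424949]
[0.60923313 0.04158621 0.07382776] [ 0.22  0.67 -0.82] 0.026100587591706876 22.05
```

View pics/c5.png

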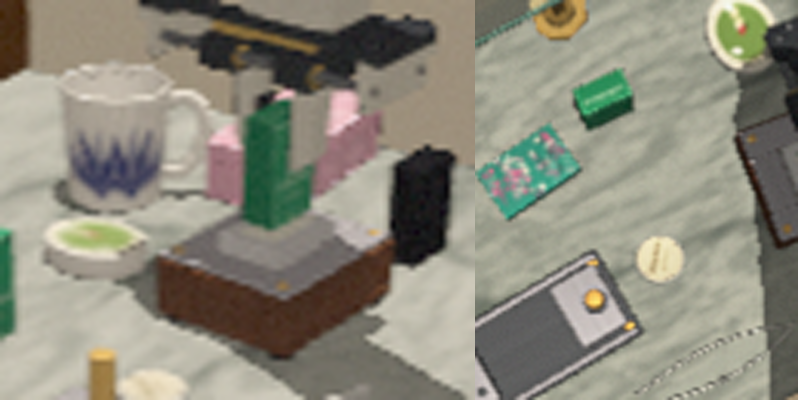

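The carton hangs upright over the plate, with its bottom corners in the crop at about (243,214), (276,229) and (309,206). The vise is open and the other goods are undisturbed. Next I'll compare those corners with the projection.

```bash
python3 - <<'E'
from h import *
a=np.radians(PX); px=np.array([np.cos(a),np.sin(a),0]); py=np.array([-np.sin(a),np.cos(a),0])
s=cv2.imread("pics/scene6.png")
c=lambda z:[PR+[0,0,z]+i*.013*px+j*.024*py for i,j in((1,1),(-1,1),(-1,-1),(1,-1))]
print("pred crop bottom",((topix("scene",c(.070))-[280,125]+.5)*5-.5).round(1).tolist()); print("pred crop top",((topix("scene",c(.145))-[280,125]+.5)*5-.5).round(1).tolist())
m=cv2.inRange(cv2.cvtColor(s,cv2.COLOR_BGR2HSV),(65,110,30),(85,255,255))[140:180,320:350]
pts=np.argwhere(m>0)[:,::-1]
for y in range(0,40,2):
    r=np.where(m[y])[0]; 
    if len(r): print(y+140,r.min()+320,r.max()+320,end=" | ")
def sub(I,y,x0,x1): return I[y,x0:x1,1].astype(int)-I[y,x0:x1,2]
print(); 
for y in(160,164,168): print(y,sub(s,y,324,348))
for u in(332,334,336,338,340): print("col",u,[int(s[y,u,1])-int(s[y,u,2]) for y in range(162,176)])
print("1mm px,py:",topix("scene",[PR+.01*px,PR+.01*py])-topix("scene",[PR]))
E
```

```text
pred crop bottom [[241.6, 217.5], [273.1, 227.7], [314.0, 205.2], [282.8, 195.4]]
pred crop top [[244.7, 112.4], [277.2, 121.8], [319.1, 101.4], [287.0, 92.5]]
146 333 337 | 148 330 337 | 150 330 334 | 152 329 337 | 154 329 336 | 156 330 336 | 158 330 336 | 160 329 341 | 162 329 341 | 164 329 341 | 166 329 340 | 168 329 337 | 170 333 333 | 
160 [-39 -41 -41 -42 -17  57  49  55  51  56  55  54  57  42  35  37  37  46
   1 -31 -38 -40 -39 -37]
164 [-38 -39 -43 -41 -19  61  54  56  54  61  53  54  54  45  45  49  56  53
   2 -15  -9  -2  -3  -1]
168 [-3 -5 -5 -5 18 47 53 49 49 53 46 50 55 47 29 16  0 -6 -7 -4 -7 -8 -7 -5]
col 332 [59, 52, 54, 50, 52, 52, 49, 51, 16, -4, -4, -6, -6, -5]
col 334 [52, 49, 53, 51, 50, 50, 46, 49, 41, -5, -6, -6, -6, -6]
col 336 [40, 53, 54, 52, 57, 53, 55, 46, 3, -4, -6, -5, -4, -6]
col 338 [50, 46, 45, 56, 55, 49, 29, 4, -6, -6, -7, -6, -6, -6]
col 340 [51, 49, 56, 55, 50, 29, 0, -6, -4, -4, -7, -9, -6, -6]
1mm px,py: [[-2.34324271 -0.82096334]
 [-1.68054823  1.01068489]]
```

```bash
cat > edge.py <<'E'
from h import *
def frame(c,yaw,zs):
    a=np.radians(yaw); x=np.array([np.cos(a),np.sin(a),0]); y=np.array([-np.sin(a),np.cos(a),0])
    return [[topix("scene",[c+i*.013*x+j*.024*y+[0,0,z]])[0] for i,j in((1,1),(-1,1),(-1,-1))] for z in zs]
def cross(v,x0,lo,hi):  # subpixel position of half-level crossing near x0
    i=np.arange(int(x0)-3,int(x0)+5); s=v[i]; L,H=s[0],s[-1]; f=np.clip((s-L)/(H-L),0,1); return i[-1]+.5-f.sum()  # step position in pixel-centre coords
def rep(I,c,yaw,zs,tag):
    I=I.astype(float); 
    for z,E in zip(zs,frame(c,yaw,zs)):
        o=[]
        for k,e in enumerate(E):
            row=int(round(e[1])); ep=e[0]
            v=I[row,:,1]-I[row,:,2] if k!=1 else I[row,:,1]
            o.append(round(cross(v,ep,0,0)-ep,2))
        print(tag,"z",z,"d(left,near,right)",o,"w",[round(E[1][0]-E[0][0],2),round(E[2][0]-E[1][0],2)])
E
python3 - <<'E'
from edge import *
S=cv2.imread("pics/scene0.png")
rep(S,CO,VX,[.05,.055,.06,.065,.07,.075,.08],"vise0")
rep(S,onz("top",[(300.56,139.99)],.075)[0]*[1,1,0],VX,[.03,.05],"x")
fr=np.mean([viewer.get_image("scene")[:,:,::-1] for _ in range(6)],0); np.save("avg.npy",fr)
rep(fr,PR,PX,[.072,.074,.076,.08,.085,.09],"press")
print(R.from_quat(manip.current_tcp_rot()).as_matrix().round(4)[:,1:], ori(PX))
m=R.from_quat(manip.current_tcp_rot()).as_matrix(); print("yaw",np.degrees(np.arctan2(m[1,1],m[0,1])),manip.current_q().round(3))
E
```

```text
vise0 z 0.05 d(left,near,right) [np.float64(-0.03), np.float64(-0.49), np.float64(-1.25)] w [np.float64(8.19), np.float64(9.41)]
vise0 z 0.055 d(left,near,right) [np.float64(-0.3), np.float64(-0.82), np.float64(-1.05)] w [np.float64(8.2), np.float64(9.43)]
vise0 z 0.06 d(left,near,right) [np.float64(-0.11), np.float64(-1.62), np.float64(-1.25)] w [np.float64(8.22), np.float64(9.45)]
vise0 z 0.065 d(left,near,right) [np.float64(-0.2), np.float64(-1.81), np.float64(-1.18)] w [np.float64(8.24), np.float64(9.48)]
vise0 z 0.07 d(left,near,right) [np.float64(-0.25), np.float64(-1.84), np.float64(-1.15)] w [np.float64(8.26), np.float64(9.5)]
vise0 z 0.075 d(left,near,right) [np.float64(-0.51), np.float64(-2.03), np.float64(-0.99)] w [np.float64(8.28), np.float64(9.52)]
vise0 z 0.08 d(left,near,right) [np.float64(-0.24), np.float64(-1.75), np.float64(-1.6)] w [np.float64(8.3), np.float64(9.54)]
x z 0.03 d(left,near,right) [np.float64(0.38), np.float64(-1.08), np.float64(-0.22)] w [np.float64(6.7), np.float64(8.06)]
x z 0.05 d(left,near,right) [np.float64(0.4), np.float64(-1.6), np.float64(-0
[... 307 characters left out ...]
z 0.076 d(left,near,right) [np.float64(0.22), np.float64(1.11), np.float64(-0.98)] w [np.float64(6.33), np.float64(8.18)]
press z 0.08 d(left,near,right) [np.float64(0.42), np.float64(-0.36), np.float64(-1.03)] w [np.float64(6.34), np.float64(8.19)]
press z 0.085 d(left,near,right) [np.float64(0.13), np.float64(-0.61), np.float64(-0.9)] w [np.float64(6.35), np.float64(8.21)]
press z 0.09 d(left,near,right) [np.float64(0.2), np.float64(-0.81), np.float64(-0.52)] w [np.float64(6.37), np.float64(8.22)]
[[ 9.288e-01  8.000e-04]
 [ 3.706e-01  1.000e-04]
 [ 7.000e-04 -1.000e+00]] [0.56100025 0.82781563 0.         0.        ]
yaw 21.751308284977153 [-0.073  0.533 -0.052  1.758  0.035  0.85   0.239]
```

```bash
python3 - <<'E'
from edge import *
from loc import wc
S=cv2.imread("pics/scene0.png"); I=cv2.imread("pics/top0.png")
P=onz("top",[wc(I,p) for p in [(386,140.7),(349.5,154.5),(397.7,169.7),(361,183.5)]],.05)
pr=topix("scene",P); print("pred",pr.round(2).tolist())
for p in pr: print(np.round(wc(S,p,3),2),end=" ")
# plate/label white blob in scene
m=cv2.inRange(cv2.cvtColor(S,cv2.COLOR_BGR2HSV),(0,0,190),(180,60,255)); n,l,s,c=cv2.connectedComponentsWithStats(m)
print([(c[i].round(2),s[i,4]) for i in range(n) if 320<c[i][0]<350 and 160<c[i][1]<180])
print("plate centre pred",topix("scene",[PR+[0,0,.062]]))
E
```

```text
pred [[333.84, 164.11], [315.24, 174.03], [354.24, 170.51], [336.15, 181.24]]
[334.   164.79] [314.33 175.39] [355.13 172.19] [336.02 182.65] [(array([338.35, 171.26]), np.int32(417))]
plate centre pred [[335.12379778 169.01590558]]
```

Edges: the width deficit is the same as for the squarely held carton in the vise, so yaw is fine and centring is within about 1 mm. Pressing now, using both the reading (0.054 = level) and the force (about 10 N).

```bash
python3 - <<'E'
from h import *
f0=manip.current_force()
for z in(.069,.067,.066,.065,.064,.062,.060,.058):
    manip.servo_line([T[0],T[1],z],vel=.03); manip.sleep(.1)
    f=np.mean([manip.current_force() for _ in range(5)],0)-f0; p=manip.current_tool_pos()
    print(z,p.round(4),f.round(2),round(manip.current_finger_gap(),4))
    if f[2]>14: break
print(f0,manip.current_clock())
E
```

```text
0.069 [0.6092 0.0415 0.0689] [ 0.54  0.23 -1.14] 0.0259
0.067 [0.6093 0.0415 0.067 ] [ 0.86  1.01 -1.  ] 0.0258
0.066 [0.6093 0.0415 0.066 ] [0.48 0.06 0.5 ] 0.0262
0.065 [0.6093 0.0415 0.0651] [-0.17 -0.    1.51] 0.0257
0.064 [0.6094 0.0415 0.0641] [0.14 0.24 2.66] 0.0256
0.062 [0.6094 0.0415 0.0621] [-0.42  0.04  4.15] 0.0258
0.06 [0.6094 0.0415 0.0601] [-0.22 -0.4   5.92] 0.026
0.058 [0.6095 0.0415 0.0583] [-1.5  -0.45  5.12] 0.0257
[-0.07608646 -0.14012533 -0.75227715] 25.3167
```

Contact came at 0.066 as predicted, and the force follows the spring. I'll continue carefully, averaging the force over time.

```bash
python3 - <<'E'
from h import *
def F():
    L=[]
    for _ in range(10): L.append(manip.current_force()); manip.sleep(.03)
    return np.mean(L,0)+[.08,.14,.75],np.std(L,0)[2]
print(F(),manip.current_tool_pos())
for z in(.0565,.055,.054):
    manip.servo_line([T[0],T[1],z],vel=.03); f,s=F(); p=manip.current_tool_pos()
    print(z,p.round(4),f.round(2),round(s,2),"expect",round(1.5+.7*(.066-p[2])*1e3,1),manip.current_finger_gap(),manip.current_wrist_torque().round(2))
print(manip.current_clock())
s=viewer.get_image("scene")[:,:,::-1]; np.save("avg2.npy",np.mean([viewer.get_image("scene")[:,:,::-1] for _ in range(6)],0))
cv2.imwrite("pics/scene7.png",s)
E
```

```text
(array([-1.1212731 , -0.02825265,  6.5504442 ]), np.float64(0.7447487177420713)) [0.60946445 0.04150649 0.05830211]
0.0565 [0.6095 0.0415 0.0569] [-1.37  0.16  7.11] 0.51 expect 7.8 0.025670064729542245 [-0.1   0.51  0.01]
0.055 [0.6094 0.0415 0.0556] [-1.77 -0.36  8.58] 0.61 expect 8.8 0.02582783875672155 [-0.21  0.53  0.06]
0.054 [0.6094 0.0415 0.0546] [-1.93 -0.07  9.04] 0.42 expect 9.5 0.02602732975167637 [-0.11  0.61  0.01]
27.4
```

```bash
python3 - <<'E'
from h import *
from edge import rep
manip.servo_line([T[0],T[1],.0532],vel=.02); L=[]
for _ in range(20): L.append(manip.current_force()); manip.sleep(.03)
print(np.mean(L,0)+[.08,.14,.75],manip.current_tool_pos(),manip.current_finger_gap(),manip.current_clock())
fr=np.mean([viewer.get_image("scene")[:,:,::-1] for _ in range(6)],0); cv2.imwrite("pics/c6.png",cv2.resize(fr[135:205,300:375].astype(np.uint8),(640,597),interpolation=2))
rep(fr,PR,PX,[.053,.056,.06,.065],"press")
a=np.load("avg.npy")
for u in(331,333,335,337,339): print(u,"before",(a[164:180,u,1]-a[164:180,u,2]).round().astype(int).tolist(),"\n   now  ",(fr[164:180,u,1]-fr[164:180,u,2]).round().astype(int).tolist())
print(topix("scene",[PR+[0,0,.070],PR+[0,0,.050]]))
E
```

```text
[-2.05677787 -0.10724992  9.32894586] [0.60944722 0.04149668 0.05391843] 0.02600315087906844 28.6667
press z 0.053 d(left,near,right) [np.float64(0.23), np.float64(0.5), np.float64(-0.7)] w [np.float64(6.28), np.float64(8.12)]
press z 0.056 d(left,near,right) [np.float64(0.16), np.float64(1.3), np.float64(-0.51)] w [np.float64(6.28), np.float64(8.13)]
press z 0.06 d(left,near,right) [np.float64(0.16), np.float64(0.36), np.float64(-0.65)] w [np.float64(6.29), np.float64(8.14)]
press z 0.065 d(left,near,right) [np.float64(0.06), np.float64(-0.16), np.float64(-0.82)] w [np.float64(6.31), np.float64(8.15)]
331 before [52, 53, 52, 52, 52, 40, -2, -6, -5, -5, -6, -6, -6, -6, -5, -6] 
   now   [55, 50, 54, 52, 54, 52, 52, 54, 52, 52, 52, 36, -5, -5, -6, -6]
333 before [52, 52, 54, 53, 53, 53, 26, -7, -6, -6, -6, -7, -6, -6, -6, -6] 
   now   [55, 52, 54, 53, 54, 54, 52, 52, 53, 52, 52, 49, 11, -6, -8, -6]
335 before [54, 51, 52, 53, 52, 45, 2, -6, -6, -6, -5, -6, -6, -5, -6, -6] 
   now   [55, 56, 52, 46, 45, 51, 52, 50, 53, 53, 51, 26, 0, -5, -5, -6]
337 before [48, 54, 54, 49, 48, 4, -5, -6, -5, -6, -5, -6, -7, -6, -6, -6] 
   now   [12, 43, 40, 37, 49, 46, 49, 56, 52, 49, 28, -6, -6, -6, -6, -6]
339 before [53, 54, 51, 40, 4, -5, -5, -5, -6, -6, -6, -6, -5, -6, -6, -6] 
   now   [3, 41, 41, 50, 47, 47, 53, 52, 47, 27, -6, -4, -6, -5, -6, -6]
[[335.20966629 166.85506408]
 [334.99593332 172.23397878]]
```

View pics/c6.png

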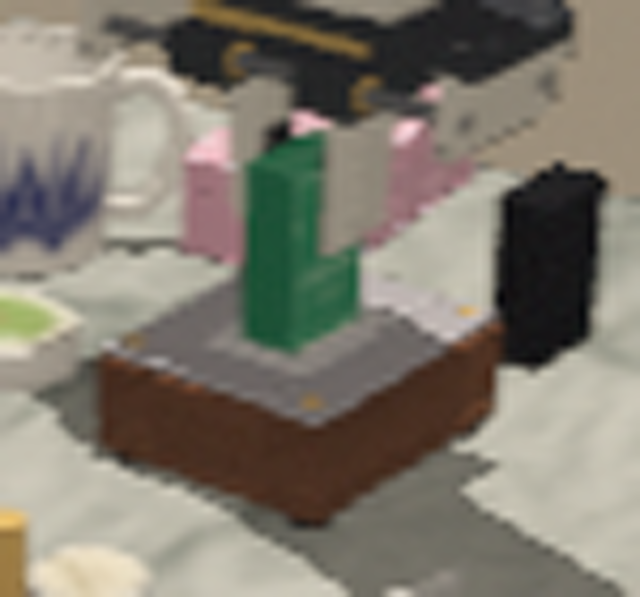

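The picture shows the carton upright on the label, at crop (295,340), with the plate flush with the rim. Position gives 12.0 mm of travel, force about 11.2 mm and vision about 12.7 mm. I'll nudge it a fraction lower, hold, and hand in.

```bash
python3 - <<'E'
from h import *
manip.servo_line([T[0],T[1],.0529],vel=.02); manip.sleep(.5)
print(manip.current_tool_pos(),manip.current_force(),manip.current_finger_gap(),manip.current_gripper_force(),manip.current_clock())
print(manip.hand_in())
E
```

```text
[0.60949643 0.04152433 0.05366564] [-2.25941792e+00  8.19503891e-03  9.44575551e+00] 0.02616969106533162 40.001667737960815 29.7167
the job is handed in; nothing more can be done
None
```

The job is handed in at 29.7 s on the robot's clock: the vise jaw is fully open, and the carton is gripped upright on the label, pressed about 12 mm so the plate is level with the rim to within about 1 mm; no verdict came back.

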